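Bolt the glass-waste safe shut

TASK

Push the lid of the red glass-waste safe shut with your fingertips. Then hold the yellow spring catch down with one fingertip and, keeping it down all the way, use the other fingertip to slide the blue-tabbed bolt fully home through the staple on the lid; finally let the catch spring back up. Grasp nothing and leave the glassware around it where it stands.

Things in the scene. Friction and masses are not known exactly. Their poses are not given: they have to be found in the camera images.
- safe: Red plastic waste safe, fixed to the table: 280 mm deep (x), 240 mm wide (y), 130 mm high. Origin: centre of its underside on the table; z up; +x runs from its front (lock, robot side) to its back (lid hinge), +y to its left. It may stand turned. The front 100 mm (x -140 to -40 mm) is a fixed red deck, 130 mm high, carrying the lock; behind it lies the lid.
- lid (a joint): Angle of the white lid (172 mm long in x, 240 wide, 8 thick): 0 = shut flat, larger = front edge raised, at most 0.9 rad. Hinge line along the safe's y at x = +137, z = 130 mm (the lid's underside). Starts ajar by 0.25 to 0.55; a stiff hinge keeps it where it is left; about 2 N down near the front edge moves it. Shut, its top is 138 mm above the table, its front edge at x = -35 mm.
- lid_spot (a point): A clear spot on the lid's top face, 132 mm from the hinge line and 50 mm to the left (+y) of the middle: a good place to push down. With the lid shut it lies at x = +5, y = +50, z = 138 mm of the safe.
- staple (a point): Middle of the top of the steel staple on the lid that the bolt enters; 8 mm thick in x, 41 mm wide in y, 21.5 mm high over the lid. Lid shut: at x = -21, y = -30, z = 159.5 mm of the safe.
- bolt (a joint): Travel of the steel bolt, m: 0 = drawn back (start), 0.030 = fully home, at its stop. Slides along the safe's +x (away from the robot side) with about 2 N of friction, no spring. While the catch is up its tooth locks the bolt; the tooth also drops into a gap at 0.015, so the catch must be held down over the whole travel.
- tab_face (a point): Point on the rear face (the -x face, to be pushed) of the bolt's blue upright tab: 26 mm wide (y), 12 thick (x), top at z = 186 mm, 10 mm above this point. Bolt drawn back: at x = -85, y = -30, z = 176 mm of the safe; moves with the bolt. Behind the tab the bolt bar, 24 mm wide, has its top at z = 153 mm: a fingertip fits above it. Beside it a steel comb, top z = 163, lies at y = -10 to +8 mm.
- catch (a joint): How far the yellow catch is pressed down, m: 0 = up, 0.010 = on its stop. Spring: 3 N at first, 6 N at the bottom. The tooth clears the bolt at 0.005 to 0.006; hold it at 0.007 to 0.010. Let go with the bolt fully home it springs back to 0; short of home the tooth meets the comb and the catch stays about 0.005 down.
- catch_top (a point): Centre of the top face of the yellow catch bar, which is 84 mm long (x) and 28 mm wide (y) so that a fingertip can slide along it while pressing. Up, it lies at x = -85, y = +30, z = 170 mm of the safe: 60 mm to the left of the bolt's tab, the bar running parallel to the bolt. It moves straight down with the catch.
- vial_white: Bystander: amber glass vial with a white cap, 24 mm across, 55 mm tall, standing on the red deck of the safe, left of the catch; loose. Origin: centre of its underside. To be left alone.
- vial_blue: Bystander: amber glass vial with a blue cap, 24 mm across, 55 mm tall, standing on the table close to the left side of the safe; loose. Origin: centre of its underside. To be left alone.
- vial_black: Bystander: amber glass vial with a black cap, 24 mm across, 55 mm tall, standing on the table close to the right side of the safe; loose. Origin: centre of its underside. To be left alone.
- beaker: Bystander: open glass beaker, 64 mm across, 75 mm tall, standing on the table; loose. Origin: centre of its underside. To be left alone.
- flask: Bystander: green-glass conical flask, 84 mm across at the foot, 130 mm tall, standing on the table; loose. Origin: centre of its underside. To be left alone.
- reagent: Bystander: amber reagent bottle with a blue cap, 72 mm across, 150 mm tall, standing on the table; loose. Origin: centre of its underside. To be left alone.

How it is judged:
On the way, in this order (a step that is already met when the one before it is completed fails the run):
1. the lid is pushed shut, with the bolt still drawn back (value of joint lid below 0.03 rad and value of joint bolt below 0.006 m), for 0.2 s.
2. a fingertip holds the catch down while the bolt is part-way (value of joint catch above 0.0045 m and contact force between the fingers and catch above 0.5 N and value of joint bolt between 0.008 and 0.027 m), for 0.02 s.
3. the bolt reaches home with a fingertip still holding the catch down (value of joint catch above 0.0045 m and contact force between the fingers and catch above 0.5 N and value of joint bolt above 0.0275 m), for 0.05 s.
At the end, for the whole second after the job is handed in: The lid is shut (below 0.03 rad), the bolt is fully home (beyond 27.5 of 30 mm), the catch has sprung back up (less than 2.5 mm down), and all six bystanders stand upright where they were (value of joint lid below 0.03 rad and value of joint bolt above 0.0275 m and value of joint catch below 0.0025 m and angle between each of vial_white, vial_blue, vial_black, beaker, flask, reagent's own z axis and vertical below 0.2 rad); the robot touches nothing.
It fails at once if the bolt is forced along while the catch is not held down (value of joint bolt between 0.005 and 0.025 m and value of joint catch below 0.003 m).
It fails at once if the lid is lifted instead of pushed shut (value of joint lid above 0.65 rad).
It fails at once if a bystander is carried, knocked or shoved by more than 20 mm (distance of any of vial_white, vial_blue, vial_black, beaker, flask, reagent from where it was at the start of the episode above 0.02 m).
It also fails if it takes over 48 s, if anything falls off the work surface, if the arm or the gripper's body presses on something with over 40 N, if the wrist force passes 120 N, or if a joint passes its speed limit or range.

ROBOT

A 6-joint arm with a two-finger parallel gripper is mounted at the origin on the work surface. World frame = base frame: x ahead of the robot, y to its left, z up, the work surface at z = 0. Lengths are in m, angles in rad, forces in N, time in s.
With the tool pointing down it reaches from about 0.25 to 0.775 m from the base axis. Payload 8.9 kg.
Tool frame: the origin (TCP) lies midway between the tips of the shut fingers; the grasp point (between the pads) lies 19 mm behind it; z points along the fingers, y is the line along which they close (so a half turn about z gives the same grasp; the last joint's range is limited). The gripper opens to 85 mm and grips with 20 to 120 N. Pads are 22 mm wide; open, the fingers measure 114 mm over their backs; the gripper's body (76 mm by 85 mm) begins 54 mm behind the grasp point. The pads swing forward as they close: fully open they stand 13 mm farther back than shut.
Start: joints at [-0.139, 0.291, -0.153, 1.127, 0, 1.431], TCP at [0.525, 0, 0.231] pointing down, gripper open.
Joint ranges: [-2.52, 2.52], [-0.91, 1.74], [-1.3, 1.37], [-1.96, 2.02], [-1.52, 1.47], [-3.14, 3.14]. Speed limits (rad/s): [2.22, 2.22, 2.79, 3.14, 3.14, 3.14].

INTERFACE

Orientations are given as a rotation vector (axis times angle).
In Python, from bench import robot, get_image gives the robot as it stands.
- The arm moves only by the tool play_rows, never from a script. Its argument "commands" is a list of rows, each an object with "claw": the opening, from 0 (shut) to 1 (fully open); "xyz": the shift along the tool's x, y, z normalised to -1 to 1, where 1 is 120 mm, a list of three; "roll": the turn about the tool's z normalised to -1 to 1, where 1 is 360 degrees. A call has 1 to 5 rows; each row is the pose to reach, as a shift and turn from the pose commanded when the call began, along the tool's axes at that moment, turning the shorter way round; what a row does not reach only later rows make up. A row lasts 1/10 s, in which the tool goes at most 50 mm and 8.59 degrees, less where a joint would pass 70% of its speed; a pose out of reach is approached as far as the arm can. A call with a number of a shift or a turn outside -1 to 1 is refused whole. A call with a gripper value outside its range is refused whole. The fingers move at their own pace and stop on an object; "newtons" is the grip in N (left out, the last holds). Time passes only in rows, so rows that repeat a pose let the fingers close. It gives the time, the measured TCP pose, the force, the opening and the grip force at its end, in the units of the state.
- robot.read_state(): the state, without advancing time (a new reading comes with each control period).
- get_image(name): name is "scene" or "side" or "wrist"; returns a dict with "color" (384x512x3 uint8, blue, green, red), "camera_matrix" (3x3 intrinsics, pixels), "T" (4x4, takes a point from camera to world coordinates); the wrist camera has in their place "hand_eye" (4x4, takes a point from camera to tool coordinates, whose origin is the TCP and whose axes are the flange's). Camera axes: x right, y down, z forward; pixel columns grow to the right and rows downward; lengths in m; the calibration is good to about 2 mm. A picture is of the moment at which its call begins: read the wrist's pose just before it. There is no depth.
- robot.hand_in(): hands the job in; it is judged then, once.
The state is a dict: "time_s": time; "joints": joint angles; "dq": joint speeds; "effort": joint torques, N m; "tool_pos": TCP position; "ee_rot": TCP orientation; "ft_force": force on the tool from outside, world axes, zero at the start; "wrist_torque": the same for the moment, N m; "grip_width": finger opening in m; "grip_force": force on a finger pad.
Only numpy, scipy, OpenCV 4.12 (cv2) and the standard library are available. Lean on these libraries where they do the work, as an engineer would, in place of code of your own. Each camera call takes 0.05 s, during which the arm holds its last target. There are 200 camera calls.

## Working session

There is one attempt and no reset: what is moved stays moved. The work goes in short steps, Python scripts to look and compute and a tool call to move; the robot and the scene stay as the last step left them, time stands still between calls to the robot, and variables do not carry over. Pictures are saved under pics/ and viewed, at most 10 in all, crops included, and the job is handed in when it is done.

Besides the shell and the picture viewer there is one more tool, called after "Emit:" as name(argument=value, ...), one argument or row to a line, values as JSON. play_rows: Moves the arm, as the interface text tells. Scaled input: -1 to 1 covers 120 mm each way for a shift and 360 degrees each way for a turn. Its arguments: {"type":"object","properties":{"commands":{"type":"array","items":{"type":"object","properties":{"claw":{"type":"number"},"xyz":{"type":"array","items":{"type":"number","minimum":-1,"maximum":1}},"roll":{"type":"number","minimum":-1,"maximum":1}}}},"newtons":{"type":"number"}},"required":["commands"]}

```bash
ls; mkdir -p pics
python3 - <<'E'
from bench import robot,get_image
import cv2,numpy as np
s=robot.read_state();print({k:np.round(v,3).tolist() for k,v in s.items()})
for n in("scene","side","wrist"):
    d=get_image(n);cv2.imwrite(f"pics/{n}0.png",d["color"]);np.savez(f"pics/{n}0.npz",**d)
    print(n,np.round(d["camera_matrix"],1).tolist(),np.round(d.get("T",d.get("hand_eye")),3).tolist())
a=cv2.imread("pics/scene0.png");b=cv2.imread("pics/side0.png")
cv2.imwrite("pics/both.png",cv2.resize(np.vstack([a,b]),None,fx=.78,fy=.78))
E
```

```text
pics
{'time_s': 0.0, 'joints': [-0.139, 0.291, -0.154, 1.127, 0.0, 1.431], 'dq': [0.002, 0.001, 0.001, 0.001, 0.0, -0.002], 'effort': [-0.003, -53.715, 33.136, 0.016, -0.0, 0.0], 'tool_pos': [0.525, 0.0, 0.231], 'ee_rot': [-2.221, -2.221, 0.001], 'ft_force': [-0.139, 0.275, -0.691], 'wrist_torque': [-0.04, -0.051, -0.0], 'grip_force': 0.0, 'grip_width': 0.085}
scene [[497.0, 0.0, 259.6], [0.0, 497.0, 194.8], [0.0, 0.0, 1.0]] [[-0.468, 0.69, -0.552, 1.432], [0.884, 0.37, -0.286, 0.423], [0.007, -0.622, -0.783, 1.306], [0.0, 0.0, 0.0, 1.0]]
side [[365.1, 0.0, 254.5], [0.0, 365.1, 188.9], [0.0, 0.0, 1.0]] [[-0.909, -0.274, 0.315, 0.266], [-0.417, 0.565, -0.712, 0.674], [0.017, -0.778, -0.628, 0.725], [0.0, 0.0, 0.0, 1.0]]
wrist [[290.1, 0.0, 257.4], [0.0, 290.1, 189.9], [0.0, 0.0, 1.0]] [[-0.001, -0.956, -0.294, 0.075], [1.0, -0.001, 0.0, 0.001], [-0.001, -0.294, 0.956, -0.142], [0.0, 0.0, 0.0, 1.0]]
```

Run:
```python
import cv2
for n in("scene","side"):
    a=cv2.imread(f"pics/{n}0.png");cv2.imwrite(f"pics/{n}0b.png",cv2.resize(a,(800,600),interpolation=cv2.INTER_CUBIC))
```

```text
(no output)
```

View pics/scene0b.png

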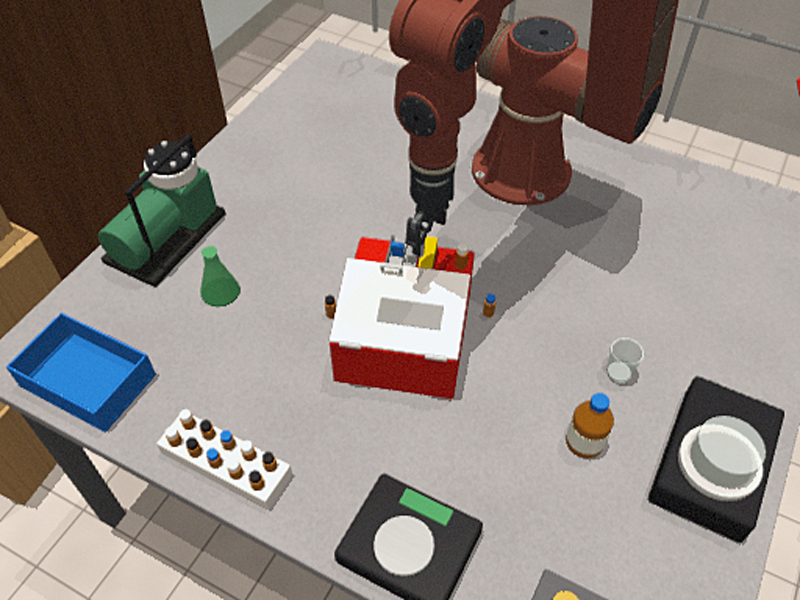

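View pics/side0b.png

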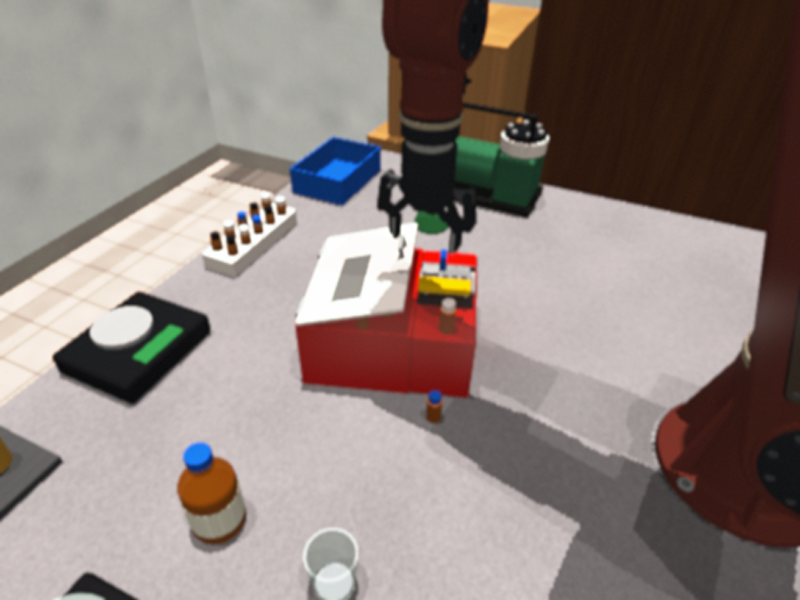

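The scene picture shows the safe near the image centre, with its lid ajar and the gripper just above it. The side picture shows the yellow catch near (445,285), the blue tab at (443,258) and the white-capped vial at (448,315). Next I'll look at the wrist view.

Run:
```python
import cv2
a=cv2.imread(f"pics/wrist0.png");cv2.imwrite(f"pics/wrist0b.png",cv2.resize(a,(800,600),interpolation=cv2.INTER_CUBIC))
```

```text
(no output)
```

View pics/wrist0b.png

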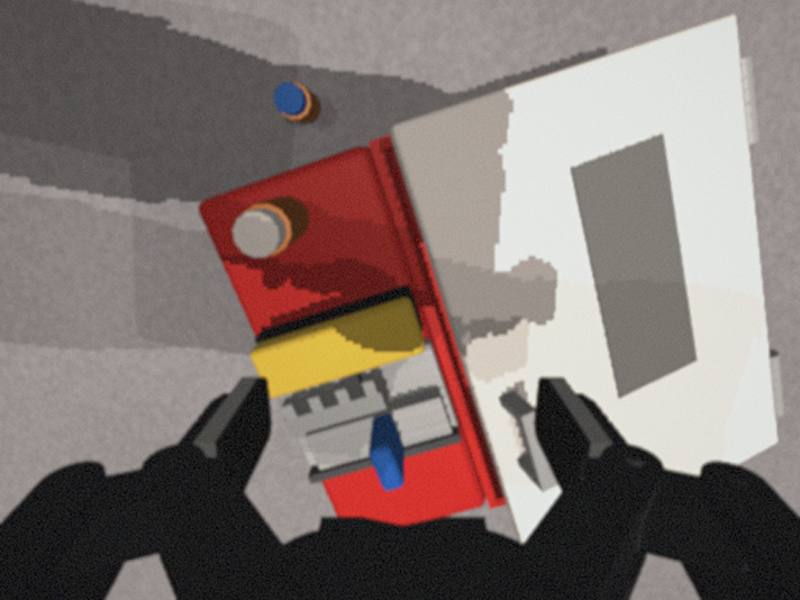

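The wrist view shows the safe turned about 18°. Deck corners are at (202,205) and (370,148), and the yellow bar's corners are near (252,353), (410,297), (424,347) and (270,397). Lid corners are at (392,125), (737,14), (778,443) and (523,543), and the blue tab top is near (395,488). I'll fit the pose from these.

```bash
cat > h.py <<'E'
import numpy as np
from scipy.spatial.transform import Rotation as R
from scipy.optimize import least_squares
def S2W(p,P):
    c,s=np.cos(p[2]),np.sin(p[2]);P=np.atleast_2d(P)
    return np.c_[p[0]+c*P[:,0]-s*P[:,1],p[1]+s*P[:,0]+c*P[:,1],P[:,2]]
def lidp(a,d,y,h=.008): # d from hinge, h above underside
    return [.137-d*np.cos(a)+h*np.sin(a)*1,y,.130+d*np.sin(a)+h*np.cos(a)]
def proj(K,T,W):
    C=(W-T[:3,3])@T[:3,:3];return C[:,:2]/C[:,2:]*[K[0,0],K[1,1]]+[K[0,2],K[1,2]]
def toolT(pos,rv):
    T=np.eye(4);T[:3,:3]=R.from_rotvec(rv).as_matrix();T[:3,3]=pos;return T
E
cat > fit.py <<'E'
from h import *
d=np.load("pics/wrist0.npz");T=toolT([.525,0,.231],[-2.221,-2.221,.001])@d["hand_eye"];K=d["camera_matrix"]
px=np.array([[202,205],[370,148],[252,353],[410,297],[424,347],[270,397],[392,125],[737,14],[778,443],[523,543]])/1.5625
def pts(q):
    a=q[3]
    return S2W(q,[[-.14,.12,.13],[-.04,.12,.13],[-.127,.044,.17],[-.043,.044,.17],[-.043,.016,.17],[-.127,.016,.17],
     lidp(a,.172,.12),lidp(a,0,.12),lidp(a,0,-.12),lidp(a,.172,-.12)])
f=lambda q:(proj(K,T,pts(q))-px).ravel()
r=least_squares(f,[.55,-.0,.3,.4],loss="soft_l1");q=r.x
print(q,np.round(r.fun.reshape(-1,2),1).tolist())
np.save("q.npy",q)
n=["catch","tab","spot_shut","spot_now","staple_now","lidfrontmid","vialspot"]
print(dict(zip(n,np.round(S2W(q,[[-.085,.03,.17],[-.085,-.03,.176],[.005,.05,.138],lidp(q[3],.132,.05),lidp(q[3],.158,-.03,.0295),lidp(q[3],.172,0),[-.127,.016,.17]]),4).tolist())))
print(np.round(proj(K,T,S2W(q,[[-.085,-.043,.186],[-.073,-.043,.186],[-.085,-.017,.186],[-.073,-.017,.186]]))*1.5625))
E
python3 fit.py
```

```text
[ 0.58488875 -0.0177717   0.3128796   0.1445975 ] [[-6.6, -2.4], [0.4, -5.6], [-2.7, -1.0], [1.3, 2.3], [3.5, 3.6], [0.1, 1.9], [-5.8, 3.5], [1.5, -2.1], [1.1, -0.2], [-5.4, 1.7]]
{'catch': [0.4948, -0.0154, 0.17], 'tab': [0.5132, -0.0725, 0.176], 'spot_shut': [0.5743, 0.0313, 0.138], 'spot_now': [0.5767, 0.0321, 0.1569], 'staple_now': [0.5798, -0.051, 0.182], 'lidfrontmid': [0.5544, -0.0276, 0.1627], 'vialspot': [0.4591, -0.0416, 0.17]}
[[385. 493.]
 [408. 487.]
 [368. 451.]
 [392. 444.]]
```

```bash
cat >> fit.py <<'E'
print("----")
for name,idx in [("lid",[6,7,8,9]),("deck+catch",[0,1,2,3,4,5]),("catch",[2,3,4,5]),("deck+lid",[0,1,6,7,8,9]),("no01",[2,3,4,5,6,7,8,9])]:
    r=least_squares(lambda q:((proj(K,T,pts(q))-px)[idx]).ravel(),[.57,-.02,.3,.4]);print(name,np.round(r.x,3),np.round(r.fun.reshape(-1,2),1).tolist())
E
python3 fit.py|sed -n '/----/,$p'
```

```text
----
lid [ 0.586 -0.017  0.309  0.156] [[-3.0, 2.0], [4.3, -2.4], [2.2, -0.1], [-3.6, 2.9]]
deck+catch [ 0.585 -0.018  0.316  0.4  ] [[-6.2, -1.6], [0.7, -5.2], [-1.9, -0.4], [1.9, 2.6], [4.1, 3.8], [1.0, 2.4]]
catch [ 0.585 -0.014  0.34   0.4  ] [[-3.2, -1.1], [-0.2, -0.6], [3.0, 0.6], [0.5, 1.6]]
deck+lid [ 0.587 -0.019  0.317  0.147] [[-4.1, -0.5], [2.7, -4.0], [-3.2, 5.2], [3.6, -1.3], [3.6, 0.1], [-2.4, 2.8]]
no01 [ 0.585 -0.017  0.309  0.162] [[-2.4, -2.6], [1.9, 1.0], [3.9, 2.4], [0.3, 0.4], [-4.2, 1.3], [3.1, -3.0], [1.3, -0.4], [-4.1, 3.5]]
```

Run:
```python
import cv2,numpy as np
a=cv2.imread("pics/wrist0.png")[60:340,110:383];a=cv2.resize(a,None,fx=2.1,fy=2.1,interpolation=cv2.INTER_CUBIC)
b=cv2.imread("pics/scene0.png")[145:260,200:325]
cv2.imwrite("pics/c1.png",a);cv2.imwrite("pics/c2.png",cv2.resize(b,None,fx=5,fy=5,interpolation=cv2.INTER_CUBIC))
```

```text
(no output)
```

View pics/c2.png

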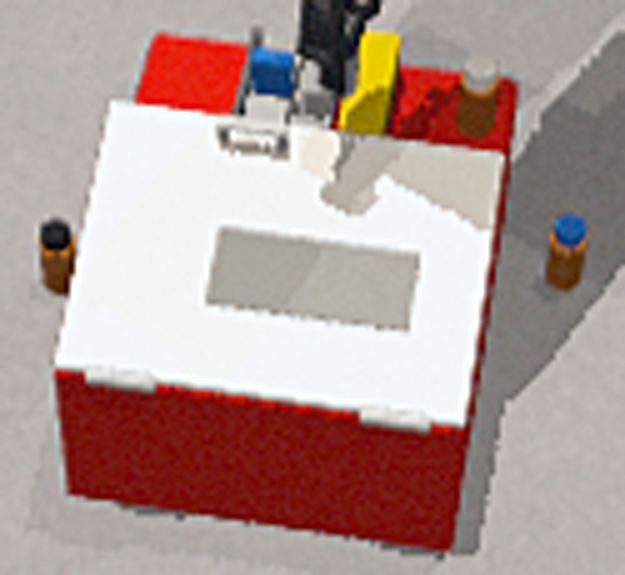

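```bash
cat > fit2.py <<'E'
exec(open("fit.py").read().split("f=lambda")[0])
ds=np.load("pics/scene0.npz");Ts,Ks=ds["T"],ds["camera_matrix"]
ps=np.array([[155,35],[518,80],[112,101],[505,153],[57,368],[462,427],[70,495],[452,550]])/5+[200,145]
def pS(q):
    a=q[3];return S2W(q,[[-.14,-.12,.13],[-.14,.12,.13],lidp(a,.172,-.12),lidp(a,.172,.12),lidp(a,0,-.12),lidp(a,0,.12),[.14,-.12,0],[.14,.12,0]])
r=least_squares(lambda q:(proj(Ks,Ts,pS(q))-ps).ravel(),[.57,-.02,.3,.4]);print("scene",np.round(r.x,3),np.round(r.fun.reshape(-1,2),1).tolist())
# wrist with free camera translation+rot
def g(q):
    D=np.eye(4);D[:3,:3]=R.from_rotvec(q[4:7]).as_matrix();D[:3,3]=q[7:]
    return np.r_[(proj(K,T@D,pts(q))-px).ravel(),(proj(Ks,Ts,pS(q))-ps).ravel(),q[4:7]/.01,q[7:]/.003]
r=least_squares(g,np.r_[.57,-.02,.3,.4,np.zeros(6)]);print("joint",np.round(r.x,3));print(np.round(r.fun[:-6].reshape(-1,2),1).tolist())
E
python3 fit2.py
```

```text
scene [ 0.582 -0.016  0.318  0.287] [[-0.4, -1.1], [0.5, -0.5], [-0.3, -0.0], [0.2, 0.1], [-0.6, -0.2], [0.8, -0.1], [-0.2, 0.5], [0.1, 0.9]]
joint [ 0.581 -0.018  0.318  0.189 -0.002 -0.012 -0.006 -0.002  0.    -0.005]
[[-2.2, -1.7], [1.5, -4.2], [0.5, -3.1], [1.3, 1.3], [3.3, 1.8], [2.9, -1.0], [-3.8, 4.0], [-1.1, -0.3], [0.1, -1.8], [-2.3, 4.3], [-0.6, -1.5], [0.3, -0.9], [0.2, 2.0], [-0.2, 2.0], [-0.7, -0.9], [0.6, -0.9], [-0.3, 0.0], [-0.1, 0.5]]
```

View pics/c1.png

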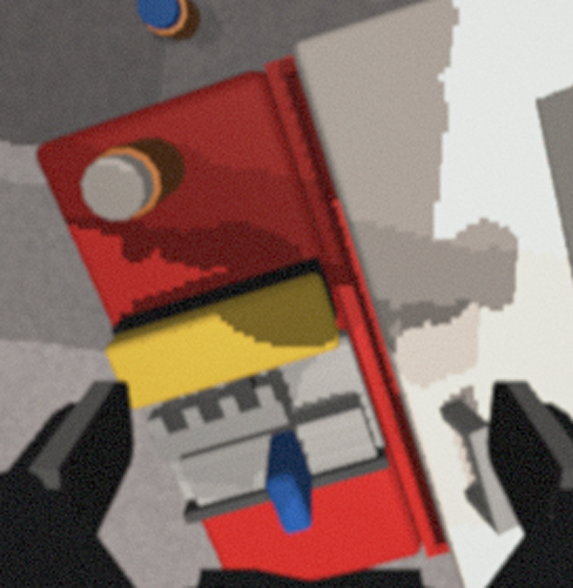

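The scene fit is clean: safe at (0.582, -0.016), yaw 0.318, lid 0.29. I'll rise and roll about 72°, which lines tool x up with safe +x and tool y with safe -y.

Emit:
play_rows(
  commands=[
    {"claw": 0.55, "xyz": [0, 0, -0.4], "roll": 0},
    {"claw": 0.55, "xyz": [0, 0, -0.5], "roll": 0.02},
    {"claw": 0.55, "xyz": [0, 0, -0.5], "roll": 0.045},
    {"claw": 0.55, "xyz": [0, 0, -0.5], "roll": 0.068},
    {"claw": 0.55, "xyz": [0, 0, -0.5], "roll": 0.09},
  ],
  newtons=40,
)

```text
time_s: 0.65
tool_pos: [0.5249, 0.0, 0.2912]
ee_rot: [-2.757, -1.505, 0.0]
ft_force: [-0.7, 0.1, 0.8]
grip_width: 0.0468
grip_force: 0.0
```

Emit:
play_rows(
  commands=[
    {"claw": 0.55, "xyz": [0, 0, 0], "roll": 0.022},
    {"claw": 0.55, "xyz": [0, 0, 0], "roll": 0.045},
    {"claw": 0.55, "xyz": [0, 0, 0], "roll": 0.068},
    {"claw": 0.55, "xyz": [0, 0, 0], "roll": 0.09},
    {"claw": 0.55, "xyz": [0, 0, 0], "roll": 0.1094},
  ],
)

```text
time_s: 1.15
tool_pos: [0.5248, 0.0, 0.291]
ee_rot: [-3.103, -0.488, 0.001]
ft_force: [0.6, -0.3, 0.6]
grip_width: 0.047
grip_force: 0.0
```

```bash
cat > st.py <<'E'
from h import *
from bench import robot
q=np.array([.582,-.016,.318])
def st():
    s=robot.read_state();t=np.array(s["tool_pos"]);c,n=np.cos(q[2]),np.sin(q[2]);d=t[:2]-q[:2]
    print("t",round(s["time_s"],2),"safe xyz mm",np.round([1e3*(c*d[0]+n*d[1]),1e3*(-n*d[0]+c*d[1]),1e3*t[2]],1),"toolx yaw",np.round(np.arctan2(*R.from_rotvec(s["ee_rot"]).as_matrix()[[1,0],0]),3),"F",np.round(s["ft_force"],1),"w",round(s["grip_width"],4),"j",np.round(s["joints"],2))
    return s
if __name__=="__main__": st()
E
python3 st.py
```

```text
t 1.15 safe xyz mm [-49.3  33.1 291. ] toolx yaw 0.312 F [ 0.6 -0.3  0.6] w 0.047 j [-0.14  0.27 -0.03  1.28  0.    2.69]
```

Emit:
play_rows(
  commands=[
    {"claw": 0.55, "xyz": [0.475, -0.1, 0], "roll": 0.001},
    {"claw": 0.55, "xyz": [0.475, -0.1, 0.1], "roll": 0.001},
    {"claw": 0.55, "xyz": [0.475, -0.1, 0.5], "roll": 0.001},
    {"claw": 0.55, "xyz": [0.475, -0.1, 0.85], "roll": 0.001},
    {"claw": 0.55, "xyz": [0.475, -0.1, 0.85], "roll": 0.001},
  ],
)

```text
time_s: 1.65
tool_pos: [0.5714, 0.0296, 0.1838]
ee_rot: [-3.101, -0.488, 0.016]
ft_force: [-0.7, -0.1, -0.3]
grip_width: 0.047
grip_force: 0.0
```

Emit:
play_rows(
  commands=[
    {"claw": 0.55, "xyz": [0, 0, 0.05]},
    {"claw": 0.55, "xyz": [0, 0, 0.1]},
    {"claw": 0.55, "xyz": [0, 0, 0.15]},
    {"claw": 0.55, "xyz": [0, 0, 0.2]},
    {"claw": 0.55, "xyz": [0, 0, 0.2]},
  ],
)

```text
invalid input
```

```bash
python3 st.py
```

```text
t 1.65 safe xyz mm [  4.2  46.6 183.8] toolx yaw 0.312 F [-0.7 -0.1 -0.3] w 0.047 j [-0.08  0.42 -0.09  1.07 -0.    2.75]
```

Emit:
play_rows(
  commands=[
    {"claw": 0.55, "xyz": [0, 0, 0.05], "roll": 0},
    {"claw": 0.55, "xyz": [0, 0, 0.1], "roll": 0},
    {"claw": 0.55, "xyz": [0, 0, 0.15], "roll": 0},
    {"claw": 0.55, "xyz": [0, 0, 0.2], "roll": 0},
    {"claw": 0.55, "xyz": [0, 0, 0.2], "roll": 0},
  ],
)

```text
time_s: 2.15
tool_pos: [0.5754, 0.0292, 0.1652]
ee_rot: [3.103, 0.487, 0.0]
ft_force: [0.1, 0.1, -0.1]
grip_width: 0.047
grip_force: 0.0
```

```bash
python3 st.py
```

```text
t 2.15 safe xyz mm [  7.9  45.  165.2] toolx yaw 0.312 F [ 0.1  0.1 -0.1] w 0.047 j [-0.08  0.43 -0.13  1.01 -0.    2.75]
```

Emit:
play_rows(
  commands=[
    {"claw": 0.55, "xyz": [0, 0, 0.05], "roll": 0},
    {"claw": 0.55, "xyz": [0, 0, 0.1], "roll": 0},
    {"claw": 0.55, "xyz": [0, 0, 0.15], "roll": 0},
    {"claw": 0.55, "xyz": [0, 0, 0.15], "roll": 0},
  ],
)

```text
time_s: 2.55
tool_pos: [0.5748, 0.0293, 0.1462]
ee_rot: [-3.103, -0.487, 0.002]
ft_force: [0.0, 0.3, 0.4]
grip_width: 0.047
grip_force: 0.0
```

Emit:
play_rows(
  commands=[
    {"claw": 0.55, "xyz": [0, 0, 0.03], "roll": 0},
    {"claw": 0.55, "xyz": [0, 0, 0.06], "roll": 0},
    {"claw": 0.55, "xyz": [0, 0, 0.06], "roll": 0},
  ],
)

```text
time_s: 2.85
tool_pos: [0.5752, 0.0292, 0.1396]
ee_rot: [-3.103, -0.488, 0.001]
ft_force: [-0.1, 0.9, -0.0]
grip_width: 0.0468
grip_force: 0.0
```

Run:
```python
from bench import get_image
import cv2,numpy as np
a=get_image("side")["color"][110:270,170:330];b=get_image("wrist")["color"]
a=cv2.resize(a,(400,400),interpolation=cv2.INTER_CUBIC);b=cv2.resize(b,(400,300))
b=cv2.copyMakeBorder(b,0,100,0,0,cv2.BORDER_CONSTANT)
cv2.imwrite("pics/m1.png",np.hstack([a,b]))
```

```text
(no output)
```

View pics/m1.png

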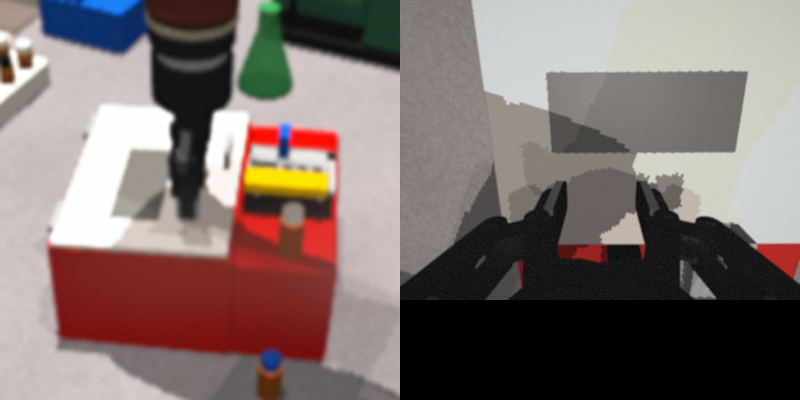

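The side crop shows the lid almost flat under the fingertips at (188,212). The wrist half shows both tips on the lid. I'll keep pressing until the stop is felt.

Emit:
play_rows(
  commands=[
    {"claw": 0.55, "xyz": [0, 0, 0.015], "roll": 0},
    {"claw": 0.55, "xyz": [0, 0, 0.03], "roll": 0},
    {"claw": 0.55, "xyz": [0, 0, 0.03], "roll": 0},
  ],
)

```text
time_s: 3.25
tool_pos: [0.5754, 0.0292, 0.1363]
ee_rot: [-3.104, -0.487, 0.0]
ft_force: [0.2, 0.2, 0.1]
grip_width: 0.0474
grip_force: 0.0
```

Emit:
play_rows(
  commands=[
    {"claw": 0.55, "xyz": [0, 0, 0.015], "roll": 0},
    {"claw": 0.55, "xyz": [0, 0, 0.03], "roll": 0},
    {"claw": 0.55, "xyz": [0, 0, 0.03], "roll": 0},
  ],
)

```text
time_s: 3.55
tool_pos: [0.5756, 0.0292, 0.1353]
ee_rot: [3.103, 0.488, 0.003]
ft_force: [-9.1, -0.4, 25.9]
grip_width: 0.047
grip_force: 12.8
```

Emit:
play_rows(
  commands=[
    {"claw": 0.55, "xyz": [0, 0, 0], "roll": 0},
    {"claw": 0.55, "xyz": [0, 0, -0.3], "roll": 0},
    {"claw": 0.55, "xyz": [0, 0, -0.65], "roll": 0},
    {"claw": 0.55, "xyz": [0, 0, -0.75], "roll": -0.001},
    {"claw": 0.55, "xyz": [0, 0, -0.75], "roll": -0.001},
  ],
)

```text
time_s: 4.05
tool_pos: [0.5767, 0.0292, 0.2248]
ee_rot: [3.101, 0.498, 0.006]
ft_force: [-0.2, 0.1, 0.1]
grip_width: 0.0472
grip_force: 0.0
```

Emit:
play_rows(
  commands=[
    {"claw": 0.55, "xyz": [-0.35, 0.14, 0], "roll": 0},
    {"claw": 0.55, "xyz": [-0.7, 0.28, 0], "roll": 0},
    {"claw": 0.55, "xyz": [-0.95, 0.375, 0], "roll": 0},
    {"claw": 0.55, "xyz": [-0.95, 0.375, 0], "roll": 0},
    {"claw": 0.55, "xyz": [-0.95, 0.375, 0], "roll": 0},
  ],
)

```text
time_s: 4.55
tool_pos: [0.4805, -0.0493, 0.2218]
ee_rot: [-3.102, -0.495, 0.002]
ft_force: [0.4, 0.2, 1.1]
grip_width: 0.0469
grip_force: 0.0
```

Run:
```python
from st import *
from bench import get_image
import cv2
s=st();d=get_image("wrist");cv2.imwrite("pics/w2.png",cv2.resize(d["color"],(800,600),interpolation=cv2.INTER_CUBIC))
K=d["camera_matrix"];T=toolT(s["tool_pos"],s["ee_rot"])@d["hand_eye"]
P=[[-.127,.044,.17],[-.043,.044,.17],[-.043,.016,.17],[-.127,.016,.17],[-.085,-.043,.186],[-.085,-.017,.186],[-.073,-.043,.186],[-.073,-.017,.186]]
print(np.round(proj(K,T,S2W(q,P))*1.5625).tolist())
d=get_image("scene");np.savez("pics/scene2.npz",**d);cv2.imwrite("pics/s2.png",cv2.resize(d["color"][145:265,195:325],None,fx=4.6,fy=4.6,interpolation=cv2.INTER_CUBIC))
```

```text
t 4.55 safe xyz mm [-1.068e+02  1.000e-01  2.218e+02] toolx yaw 0.317 F [0.4 0.2 1.1] w 0.0469 j [-0.25  0.22 -0.28  1.08  0.    2.57]
[[310.0, 371.0], [297.0, 188.0], [364.0, 188.0], [369.0, 371.0], [507.0, 295.0], [444.0, 295.0], [509.0, 266.0], [445.0, 267.0]]
```

View pics/w2.png

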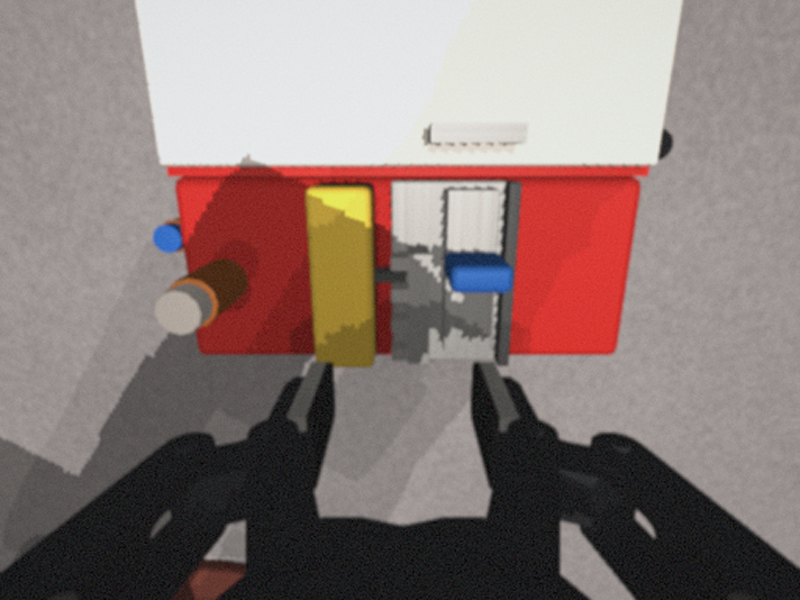

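The lock view matches the prediction apart from about 2.5 mm to the right. The catch is at (306–376, 186–365) and the tab at (449–512, 255–292). The lid is shut. I'll correct y by 2.5 mm and descend behind the tab.

Emit:
play_rows(
  commands=[
    {"claw": 0.55, "xyz": [0, 0.02, 0], "roll": 0},
    {"claw": 0.55, "xyz": [0, 0.02, 0.2], "roll": 0},
    {"claw": 0.55, "xyz": [0, 0.02, 0.35], "roll": 0},
    {"claw": 0.55, "xyz": [0, 0.02, 0.4], "roll": 0},
    {"claw": 0.55, "xyz": [0, 0.02, 0.4], "roll": 0},
  ],
)

```text
time_s: 5.15
tool_pos: [0.4817, -0.051, 0.1741]
ee_rot: [-3.101, -0.498, 0.003]
ft_force: [-0.1, 0.5, 0.9]
grip_width: 0.0471
grip_force: 0.0
```

```bash
python3 st.py
```

```text
t 5.15 safe xyz mm [-106.3   -1.9  174.1] toolx yaw 0.319 F [-0.1  0.5  0.9] w 0.0471 j [-0.26  0.26 -0.36  0.96  0.    2.57]
```

Pressing now from 174 to about 158 (16 mm).

Emit:
play_rows(
  commands=[
    {"claw": 0.55, "xyz": [0, 0, 0.03], "roll": 0},
    {"claw": 0.55, "xyz": [0, 0, 0.06], "roll": 0},
    {"claw": 0.55, "xyz": [0, 0, 0.09], "roll": 0},
    {"claw": 0.55, "xyz": [0, 0, 0.09], "roll": 0},
    {"claw": 0.55, "xyz": [0, 0, 0.09], "roll": 0},
  ],
)

```text
time_s: 5.65
tool_pos: [0.4825, -0.0515, 0.1646]
ee_rot: [3.102, 0.497, 0.002]
ft_force: [1.1, 0.1, 2.8]
grip_width: 0.0471
grip_force: 1.7
```

Emit:
play_rows(
  commands=[
    {"claw": 0.55, "xyz": [0, 0, 0.02], "roll": 0},
    {"claw": 0.55, "xyz": [0, 0, 0.04], "roll": 0},
    {"claw": 0.55, "xyz": [0, 0, 0.04], "roll": 0},
    {"claw": 0.55, "xyz": [0, 0, 0.04], "roll": 0},
  ],
)

```text
time_s: 6.05
tool_pos: [0.4824, -0.0515, 0.1595]
ee_rot: [3.102, 0.497, 0.002]
ft_force: [3.7, 1.3, 5.9]
grip_width: 0.0469
grip_force: 2.4
```

```bash
python3 st.py
```

```text
t 6.05 safe xyz mm [-105.7   -2.6  159.5] toolx yaw 0.318 F [3.7 1.3 5.9] w 0.0469 j [-0.26  0.27 -0.38  0.92  0.    2.57]
```

Emit:
play_rows(
  commands=[
    {"claw": 0.55, "xyz": [0, 0, 0.01], "roll": 0},
    {"claw": 0.55, "xyz": [0, 0, 0.01], "roll": 0},
    {"claw": 0.55, "xyz": [0, 0, 0.01], "roll": 0},
  ],
)

```text
time_s: 6.35
tool_pos: [0.4825, -0.0515, 0.1584]
ee_rot: [3.102, 0.497, 0.002]
ft_force: [3.0, 0.3, 4.6]
grip_width: 0.0469
grip_force: 2.6
```

```bash
python3 st.py
```

```text
t 6.35 safe xyz mm [-105.7   -2.6  158.4] toolx yaw 0.318 F [3.  0.3 4.6] w 0.0469 j [-0.26  0.27 -0.38  0.92  0.    2.57]
```

Emit:
play_rows(
  commands=[
    {"claw": 0.55, "xyz": [0.03, 0, 0], "roll": 0},
    {"claw": 0.55, "xyz": [0.06, 0, 0], "roll": 0},
    {"claw": 0.55, "xyz": [0.09, 0, 0], "roll": 0},
    {"claw": 0.55, "xyz": [0.12, 0, 0], "roll": 0},
    {"claw": 0.55, "xyz": [0.12, 0, 0], "roll": 0},
  ],
)

```text
time_s: 6.85
tool_pos: [0.4937, -0.047, 0.1575]
ee_rot: [-3.102, -0.497, 0.007]
ft_force: [-4.3, -1.4, 5.8]
grip_width: 0.047
grip_force: 3.2
```

```bash
python3 st.py
```

```text
t 6.85 safe xyz mm [-93.6  -1.8 157.5] toolx yaw 0.318 F [-4.3 -1.4  5.8] w 0.047 j [-0.24  0.3  -0.35  0.93 -0.    2.58]
```

Emit:
play_rows(
  commands=[
    {"claw": 0.55, "xyz": [0.03, 0, 0], "roll": 0},
    {"claw": 0.55, "xyz": [0.06, 0, 0], "roll": 0},
    {"claw": 0.55, "xyz": [0.09, 0, 0], "roll": 0},
    {"claw": 0.55, "xyz": [0.12, 0, 0], "roll": 0},
    {"claw": 0.55, "xyz": [0.12, 0, 0], "roll": 0},
  ],
)

```text
time_s: 7.35
tool_pos: [0.5073, -0.0425, 0.1575]
ee_rot: [-3.102, -0.497, 0.007]
ft_force: [-4.7, -0.6, 5.7]
grip_width: 0.0468
grip_force: 3.3
```

```bash
python3 st.py
```

```text
t 7.35 safe xyz mm [-79.3  -1.8 157.5] toolx yaw 0.318 F [-4.7 -0.6  5.7] w 0.0468 j [-0.23  0.32 -0.32  0.94 -0.    2.6 ]
```

Smooth so far. Next I'll push on to the stop, which I expect at about x = -66.

Emit:
play_rows(
  commands=[
    {"claw": 0.55, "xyz": [0.03, 0, 0], "roll": 0},
    {"claw": 0.55, "xyz": [0.06, 0, 0], "roll": 0},
    {"claw": 0.55, "xyz": [0.09, 0, 0], "roll": 0},
    {"claw": 0.55, "xyz": [0.1, 0, 0], "roll": 0},
    {"claw": 0.55, "xyz": [0.1, 0, 0], "roll": 0},
  ],
)

```text
time_s: 7.85
tool_pos: [0.5185, -0.0389, 0.1575]
ee_rot: [-3.102, -0.497, 0.007]
ft_force: [-3.9, -1.5, 6.2]
grip_width: 0.0466
grip_force: 3.4
```

```bash
python3 st.py
```

```text
t 7.85 safe xyz mm [-67.5  -1.8 157.5] toolx yaw 0.318 F [-3.9 -1.5  6.2] w 0.0466 j [-0.21  0.34 -0.29  0.95 -0.    2.61]
```

Emit:
play_rows(
  commands=[
    {"claw": 0.55, "xyz": [0.015, 0, 0], "roll": 0},
    {"claw": 0.55, "xyz": [0.03, 0, 0], "roll": 0},
    {"claw": 0.55, "xyz": [0.04, 0, 0], "roll": 0},
    {"claw": 0.55, "xyz": [0.04, 0, 0], "roll": 0},
  ],
)

```text
time_s: 8.25
tool_pos: [0.5196, -0.0384, 0.1574]
ee_rot: [3.101, 0.495, -0.018]
ft_force: [-20.3, -7.6, 18.2]
grip_width: 0.0473
grip_force: 11.8
```

```bash
python3 st.py
```

```text
t 8.25 safe xyz mm [-66.3  -1.8 157.4] toolx yaw 0.316 F [-20.3  -7.6  18.2] w 0.0473 j [-0.21  0.35 -0.28  0.96 -0.01  2.61]
```

The stop is reached with 21 N at x = -66, as expected. I'll back off the tab slightly, then lift.

Emit:
play_rows(
  commands=[
    {"claw": 0.55, "xyz": [-0.05, 0, 0], "roll": 0},
    {"claw": 0.55, "xyz": [-0.09, 0, 0], "roll": 0},
    {"claw": 0.55, "xyz": [-0.09, 0, -0.1], "roll": 0},
    {"claw": 0.55, "xyz": [-0.09, 0, -0.3], "roll": 0},
    {"claw": 0.55, "xyz": [-0.09, 0, -0.5], "roll": 0},
  ],
)

```text
time_s: 8.75
tool_pos: [0.5136, -0.0405, 0.2186]
ee_rot: [-3.101, -0.497, 0.005]
ft_force: [-0.5, -0.0, 0.5]
grip_width: 0.047
grip_force: 0.0
```

Emit:
play_rows(
  commands=[
    {"claw": 0.55, "xyz": [-0.2, 0, -0.2], "roll": 0},
    {"claw": 0.55, "xyz": [-0.3, 0, -0.2], "roll": 0},
    {"claw": 0.55, "xyz": [-0.3, 0, -0.2], "roll": 0},
    {"claw": 0.55, "xyz": [-0.3, 0, -0.2], "roll": 0},
  ],
)

```text
time_s: 9.15
tool_pos: [0.4804, -0.0517, 0.2415]
ee_rot: [-3.102, -0.497, 0.002]
ft_force: [-0.1, 0.2, -0.5]
grip_width: 0.0466
grip_force: 0.0
```

Run:
```python
from st import *
from bench import get_image
import cv2
s=st();d=get_image("wrist");b=get_image("side")["color"][140:270,180:310]
cv2.imwrite("pics/f.png",np.hstack([cv2.resize(d["color"],(440,330)),cv2.resize(b,(330,330),interpolation=cv2.INTER_CUBIC)]))
```

```text
t 9.15 safe xyz mm [-107.7   -2.2  241.5] toolx yaw 0.317 F [-0.1  0.2 -0.5] w 0.0466 j [-0.26  0.21 -0.24  1.13 -0.    2.57]
```

View pics/f.png

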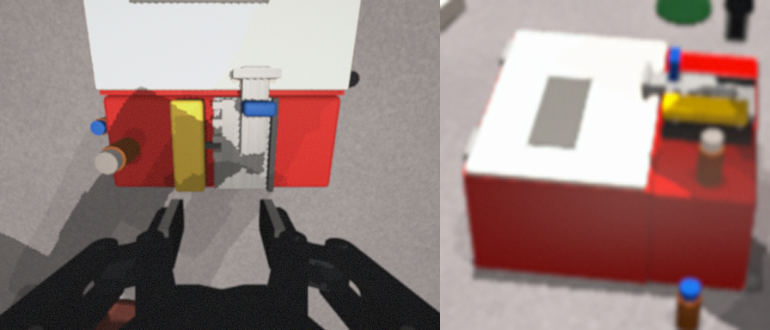

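The picture shows the bolt through the staple with the tab at (259,108), the catch up, the lid flat and the vials standing.

```bash
python3 -c "
from bench import robot;print(robot.hand_in())"
```

```text
the job is handed in; nothing more can be done
None
```

The lid is shut, the bolt was pushed to its stop through the staple with the catch held down, and the catch looks sprung back up. The vials in view still stand. I handed the job in at about 9 s, but the hand-in returned no verdict.

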